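Put the loose pots and ring cutters back into the decorating caddy

ROBOT

A 7-joint arm with a two-finger parallel gripper is mounted at the origin on a cart in front of the work surface, level with it; the furniture and walls round the work are solid. World frame = base frame: x ahead of the robot, y to its left, z up, the work surface at z = 0. Lengths are in m, angles in rad, forces in N, time in s.
With the tool pointing down it reaches from about 0.4 to 0.85 m from the base axis. Payload 6.9 kg.
Tool frame: the origin (TCP) lies midway between the tips of the shut fingers; the grasp point (between the pads) lies behind it (ctrl.pinch_z is the z of the grasp point in the tool frame, in m); z points along the fingers, y is the line along which they close (so a half turn about z gives the same grasp; the last joint's range is limited). The gripper opens to 85 mm and grips with 20 to 120 N. Pads are 22 mm wide; open, the fingers measure 114 mm over their backs; the gripper's body (76 mm by 85 mm) begins 54 mm behind the grasp point. The pads swing forward as they close: fully open they stand 13 mm farther back than shut.
Start: joints at [-1.22, 0.507, -0.238, 1.5, 0.126, 1.149, -0.155], TCP at [0.151, 0.606, 0.231] pointing down, gripper open.
Joint ranges: [-3.08, 3.08], [-0.24, 2.05], [-1.43, 1.35], [0, 2.5], [-1.52, 4.66], [0.17, 1.96], [-2.89, 2.89]. Speed limits (rad/s): [2.39, 2.39, 3.14, 3.14, 3.14, 3.14, 3.14].

INTERFACE

Orientations are given as a unit quaternion [w, x, y, z].
In Python, from station import ctrl, get_state, vision, ticket, models gives the robot as it stands. Calls block until the motion is done:
- ctrl.movep(position, orientation): joint-space move of the TCP to a pose.
- ctrl.movel(position, frame=None, max_speed=0.15): straight line of the TCP; frame=None keeps the orientation; max_speed is the mean speed in m/s.
- ctrl.set_joints(angles): joint-space move.
- ctrl.ungrasp() and ctrl.close_gripper(force=None): open the fingers fully, or close them until they stop; force is the grip in N (None keeps the last).
- ctrl.pause(seconds).
- ctrl.ik(position, orientation): joint angles nearest the present ones, or None.
- get_state(): the state.
- vision.grab_frame(name): name is "scene" or "top" or "wrist"; returns (picture, depth): 420x560x3 uint8, blue, green, red; 420x560 float32, m along the optical axis (not along the pixel's ray), 0 where there is no reading.
- vision.camera_info(name): a dict with "mtx" (3x3 intrinsics, pixels), "R" (3x3) and "t" (3): a world point X has camera coordinates R X + t; the wrist camera has in their place "hand_eye" (4x4, takes a point from camera to tool coordinates, whose origin is the TCP and whose axes are the flange's). Camera axes: x right, y down, z forward; pixel columns grow to the right and rows downward; lengths in m; the calibration is good to about 2 mm. The wrist camera is an equidistant fisheye: a pixel r from the principal point sees the ray r / f radians off the axis. A picture is of the moment at which its call begins: read the wrist's pose just before it. camera_info takes no time and is no camera call.
A pose or a line that the arm cannot do raises ctrl.Unreachable and nothing moves.
- ticket.close_job(): hands the job in; it is judged then, once.
Trained networks look in the newest picture that a camera, given by its name, has taken for a name from the list of things; names that differ only in an ending like _2 or _b are one class to them, and where a whole thing is asked for, a point or a joint stands for the part that bears it (a point fixed in the world has none). Each returns a list of dicts, best first, with "p" (0 to 1); they miss things now and then, are a little off and sometimes report something else, mostly with a low value. They report only what shows in the picture. A call takes as long as a camera call.
- models.recognise(camera, target): "point" ([column, row] in pixels, amid what is visible of it).
- models.masks_of(camera, target): "mask" (420x560 bool, what is visible of it) and "point" ([column, row] in pixels, amid what is visible of it).
The state is a dict: "time": time; "qpos": joint angles; "qd": joint speeds; "tau": joint torques, N m; "tcp_pos": TCP position; "eef_rot": TCP orientation; "contact_force": force on the tool from outside, world axes, zero at the start; "wrist_torque": the same for the moment, N m; "width": finger opening in m; "gripper_force": force on a finger pad.
Only numpy, scipy, OpenCV 4.12 (cv2) and the standard library are available. Lean on these libraries where they do the work, as an engineer would, in place of code of your own. Each camera call takes 0.05 s, during which the arm holds its last target. There are 200 camera calls.

TASK

Clear the bench back into the white caddy: stand the small and the medium pot each fully down in the well made for its size, and nest the two ring cutters in the cutter seat, the small ring round the centre boss and the large ring round the small one, both fully down in the groove. Leave the large pot standing in its well, and do not disturb the timer.

Things in the scene. Friction and masses are not known exactly. Their poses are not given: they have to be found in the camera images.
- pot_small: Small closed pot with a black screw lid, round: body 36 mm diameter, lid 38 mm diameter over the top 12 mm, 40 mm tall, up to 0.16 kg. Stands upright on the bench at the start. Origin: centre of its underside, z up along its axis.
- pot_medium: Medium closed pot with a white screw lid, round: body 48 mm diameter, lid 50 mm diameter over the top 12 mm, 50 mm tall, about 0.05 kg. Stands upright on the bench at the start. Origin: centre of its underside, z up along its axis.
- ring_small: Small plain steel ring cutter, a thin-walled open ring standing on the bench: 46 mm outside and 41 mm inside diameter, 30 mm tall, 0.04 kg, no top or bottom. Origin: centre of its lower rim, z up along its axis.
- ring_large: Large plain steel ring cutter, a thin-walled open ring standing on the bench: 60 mm outside and 54 mm inside diameter, 35 mm tall, about 0.04 kg. The small ring fits inside it with 4 mm to spare all round. Origin: centre of its lower rim, z up along its axis.
- pot_large_axis (a point): Large closed pot with a red screw lid, 64 mm diameter, 62 mm tall, already standing loose in its own well (its top about 72 mm above the bench); it must stay there. This point: the centre of its underside.
- well_small: White square insert 80x80x24 mm, fixed in a low steel tray with the three others (two by two, 81 mm between centres, in any order), turned 0.21 to 0.31 rad about z. Origin: centre of its underside, 2 mm above the bench; x, y along its edges, z up; top 26 mm above the bench. Smallest round well: 46 mm wide, 16 mm deep, floor 10 mm above the bench. Home of the small pot.
- well_medium: White square insert 80x80x24 mm, fixed in a low steel tray with the three others (two by two, 81 mm between centres, in any order), turned 0.21 to 0.31 rad about z. Origin: centre of its underside, 2 mm above the bench; x, y along its edges, z up; top 26 mm above the bench. Middle round well: 58 mm wide, 16 mm deep, floor 10 mm above the bench. Home of the medium pot.
- well_large: White square insert 80x80x24 mm, fixed in a low steel tray with the three others (two by two, 81 mm between centres, in any order), turned 0.21 to 0.31 rad about z. Origin: centre of its underside, 2 mm above the bench; x, y along its edges, z up; top 26 mm above the bench. Largest round well: 72 mm wide, 16 mm deep, with the large pot standing in it.
- cutter_seat: Insert of the same size, tray, origin and axes as well_small: round recess 72 mm wide, 8 mm deep (floor 18 mm above the bench), with a round boss 30 mm wide in its middle, flush with the insert's top. Both rings stand in this groove, small inside large. The small ring has 5 mm play round the boss; once the large ring (5 mm taller) is in, the small one cannot be held from outside.
- timer: Bystander: a round green kitchen timer, 62 mm diameter, 40 mm tall, standing loose on the bench at the left, in front of the bench scale. Origin: centre of its underside. Also fixed near the work: a closed blue pin box 50 mm tall behind the tray; chocolate figures 155 mm tall behind it to the right; a crate with sacks at the left.

How it is judged:
By the outcome, as a careful person would: the job done as asked, in the order asked, and still so for the second after the job is handed in, with the robot touching nothing.
It also fails if it takes over 104 s, if anything falls off the work surface, if the arm or the gripper's body presses on something with over 40 N, if the wrist force passes 120 N, or if a joint passes its speed limit or range.

## Working session

There is one attempt and no reset: what is moved stays moved. The work goes in short steps, each a Python script; the robot and the scene stay as the last script left them, time stands still between calls to the robot, and variables do not carry over. Pictures are saved under pics/ and viewed, at most 14 in all, crops included, and the job is handed in when it is done.

```bash
ls; mkdir -p pics
cat > h.py <<'E'
import numpy as np, cv2
from station import ctrl, get_state, vision, ticket, models
E
python3 - <<'E'
from h import *
for c in ("scene","top"):
    im,d=vision.grab_frame(c); cv2.imwrite(f"pics/{c}0.png",im); np.save(f"pics/{c}0.npy",d)
    i=vision.camera_info(c); print(c,i['mtx'],i['R'],i['t'])
    for n in ["pot_small","pot_medium","ring_small","ring_large","pot_large_axis","well_small","well_medium","well_large","cutter_seat","timer"]:
        print(n,[(np.round(r['point']).tolist(),round(r['p'],2)) for r in models.recognise(c,n)][:3])
print(vision.camera_info("wrist"),ctrl.pinch_z,get_state())
E
```

```text
pics
scene [[486.74981748   0.         286.87462847]
 [  0.         486.74981748 203.81123867]
 [  0.           0.           1.        ]] [[-0.46983339 -0.88274756  0.00365178]
 [-0.54126764  0.28481134 -0.7911459 ]
 [ 0.69734205 -0.37368335 -0.61161656]] [0.33697373 0.26633818 0.57579489]
pot_small [([250.0, 273.0], 0.7)]
pot_medium [([258.0, 220.0], 0.95)]
ring_small [([224.0, 198.0], 0.72)]
ring_large [([293.0, 245.0], 0.79)]
pot_large_axis [([339.0, 196.0], 0.7)]
well_small [([302.0, 189.0], 0.92)]
well_medium [([377.0, 191.0], 0.81)]
well_large []
cutter_seat [([336.0, 169.0], 0.78)]
timer [([213.0, 279.0], 0.45)]
top [[508.82343612   0.         282.56546776]
 [  0.         508.82343612 210.71417933]
 [  0.           0.           1.        ]] [[ 0.01673286 -0.99958884  0.02328453]
 [-0.99598363 -0.01871211 -0.08755836]
 [ 0.08795806 -0.02172591 -0.99588723]] [0.11101409 0.48522582 0.85596062]
pot_small [([212.0, 258.0], 0.61)]
pot_medium [([251.0, 196.0], 0.76)]
ring_small []
ring_large []
pot_large_axis [([337.0, 225.0], 0.57)]
well_small [([320.0, 181.0], 0.9)]
well_medium []

[... 656 characters left out ...]
me': 1.1, 'qpos': array([-1.22049388,  0.50744452, -0.23763939,  1.50020985,  0.12572476,
        1.14890813, -0.15477653]), 'qd': array([-0.00038568, -0.00091502,  0.00122373,  0.00072539,  0.00046003,
        0.00066854,  0.00102228]), 'tau': array([-3.05308340e-04, -6.20380640e+01, -2.18530275e+00, -2.49970025e+01,
        1.37554086e-02,  2.20264061e-03,  2.37930021e-05]), 'tcp_pos': array([0.15148564, 0.60634627, 0.23130742]), 'eef_rot': array([1.65063834e-06, 1.22073270e-01, 9.92521091e-01, 6.60620211e-06]), 'contact_force': array([-0.71692103,  0.16399646,  0.47798184]), 'wrist_torque': array([-0.04228491, -0.01913843, -0.01094541]), 'gripper_force': 0.0, 'width': 0.08550137615568912}
```

View pics/scene0.png

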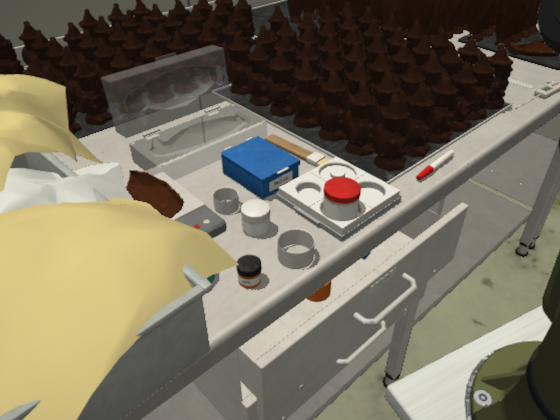

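View pics/top0.png

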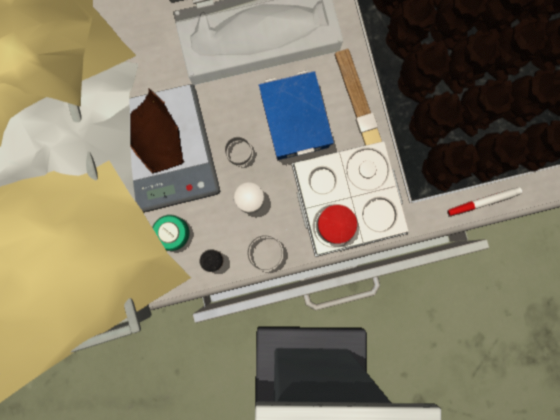

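```bash
cat >> h.py <<'E'
def cloud(c,d):
    i=vision.camera_info(c); v,u=np.mgrid[0:420,0:560]
    K=i['mtx']; p=np.stack([(u-K[0,2])/K[0,0]*d,(v-K[1,2])/K[1,1]*d,d],-1)
    w=(p-i['t'])@i['R']; w[d<=0]=np.nan; return w
def ray(c,uv,z):
    i=vision.camera_info(c); r=i['R'].T@np.linalg.inv(i['mtx'])@np.array([uv[0],uv[1],1.]); o=-i['R'].T@i['t']
    return o+r*(z-o[2])/r[2]
E
python3 - <<'E'
from h import *
np.set_printoptions(precision=4,suppress=True)
guess={'pot_small':(211,261,.04),'pot_medium':(249,197,.05),'ring_small':(239,151,.03),'ring_large':(266,253,.035),'pot_large':(337,224,.072),'timer':(170,233,.04)}
from scipy.optimize import least_squares
R={'pot_small':19,'pot_medium':25,'ring_small':23,'ring_large':30,'pot_large':32,'timer':31}
for c in ("top","scene"):
    im=cv2.imread(f"pics/{c}0.png"); d=np.load(f"pics/{c}0.npy"); w=cloud(c,d)
    if c=="top": bench=w[200:240,215:235,2]; print("bench z",np.nanmedian(bench))
    for n,(u,v,z) in guess.items():
        g=ray("top",(u,v),z)
        m=(np.linalg.norm(w[...,:2]-g[:2],axis=-1)<R[n]*1e-3+.012)&(abs(w[...,2]-z)<(.005 if 'ring' not in n else .008))
        P=w[m]
        if len(P)<15: print(c,n,len(P),g);continue
        cc,r=cv2.minEnclosingCircle(P[:,:2].astype(np.float32)*1000)
        fit=least_squares(lambda q:np.hypot(*(P[:,:2]-q).T)-R[n]*1e-3+(.001 if 'ring' in n else 0),g[:2],loss='soft_l1',f_scale=.002).x if 'ring' in n else P[:,:2].mean(0)
        print(c,n,len(P),'ray',g[:2],'enc',np.array(cc)/1000,r,'fit',fit,'z',np.median(P[:,2]))
    g=ray("top",(350,197),.026)
    m=(np.linalg.norm(w[...,:2]-g[:2],axis=-1)<.125)&(abs(w[...,2]-.026)<.004)
    P=w[m][:,:2]
    lab=cv2.morphologyEx(m.astype(np.uint8),cv2.MORPH_OPEN,np.ones((2,2)))>0
    print('tray',len(P),cv2.minAreaRect(w[lab][:,:2].astype(np.float32)*1000))
# heightmap from both cams, with pixel 4mm
W=np.concatenate([cloud(c,np.load(f"pics/{c}0.npy")).reshape(-1,3) for c in("top","scene")]); W=W[~np.isnan(W[:,0])]
x0,x1,y0,y1=.3,.95,-.3,.55
k=(W[:,0]>x0)&(W[:,0]<x1)&(W[:,1]>y0)&(W[:,1]<y1); W=W[k]
H=np.zeros((int((x1-x0)/.05)+1,int((y1-y0)/.05)+1))
np.maximum.at(H,(((W[:,0]-x0)/.05).astype(int),((W[:,1]-y0)/.05).astype(int)),W[:,2])
print('rows x from .3 step .05; cols y -.3 step .05 (mm)');print((H*1000).astype(int))
E
```

```text
bench z -0.0006278550769469834
top pot_small 404 ray [0.3953 0.2376] enc [0.3967 0.2389] 18.768220901489258 fit [0.3967 0.2388] z 0.03945630847901054
top pot_medium 686 ray [0.5024 0.1765] enc [0.5034 0.1774] 24.913991928100586 fit [0.5033 0.1772] z 0.049701536657054166
top ring_small 101 ray [0.5837 0.1963] enc [0.5877 0.1993] 23.5549259185791 fit [0.5874 0.1993] z 0.028595896250554833
top ring_large 98 ray [0.4101 0.1466] enc [0.4113 0.1492] 30.16702651977539 fit [0.4113 0.1491] z 0.03400593440171469
top pot_large 1205 ray [0.4586 0.0322] enc [0.4599 0.0315] 31.991029739379883 fit [0.4599 0.0319] z 0.07173368068346779
top timer 83 ray [0.4406 0.3071] enc [0.4426 0.3116] 15.742514610290527 fit [0.4428 0.3112] z 0.036526510892398896
tray 4681 ((508.792236328125, -2.4790420532226562), (162.13279724121094, 168.84754943847656), 15.254520416259766)
scene pot_small 382 ray [0.3953 0.2376] enc [0.3945 0.2387] 19.63589096069336 fit [0.3924 0.2393] z 0.040444110032505864
scene pot_medium 468 ray [0.5024 0.1765] enc [0.5011 0.1776] 25.563404083251953 fit [0.4985 0.1784] z 0.05049537364913233

[... 836 characters left out ...]
133 169 192 204 202   0]
 [ 19 121 143 142  31  29  31  29  12  53  52  45  65 142 157 174 177   0]
 [136 159 158 156  29  29  53  54  54  34  45  74  65 125 156 205 212   0]
 [136 142 132 159  86  28  53  55  55  53  32  74  79 125 199 221 219   0]
 [157 158 144 157 131  17  13  54  55  54   4  46  78 119 201 226 228   0]
 [145 154 157 158 142  14  15  54  55  52  51  51   5  99 188 228 232   0]
 [158 134 157 139 154  10  51  51  50  49  49  51  50  92 198 228 218   0]
 [158 157 157 127 158  75  50  51  50  50  85 174 175   5 207 226   0   0]
 [157 155 155 155 157 136  47 168 175 186 187 175 175 167 202 213   0   0]
 [148 157 157 156 152 156  10 175 175 185 172 170   2   2   2   1   0   0]]
```

Run:
```python
from h import *
from scipy.optimize import differential_evolution
np.set_printoptions(precision=4,suppress=True,linewidth=150)
def score(q,P):
    c,s=np.cos(q[2]),np.sin(q[2]); L=(P-q[:2])@np.array([[c,-s],[s,c]])
    sd=lambda x:np.tanh(x/.0015)
    v=sd(.0805-np.abs(L).max(1))
    for a,b,r in((1,1,.023),(-1,-1,.029),(-1,1,.036),(1,-1,.036)):
        D=np.hypot(L[:,0]-a*.0405,L[:,1]-b*.0405); h=sd(D-r)
        if (a,b)==(1,-1): h=np.maximum(h,sd(.015-D))
        v=np.minimum(v,h)
    return -v.mean()
for c in ("top","scene"):
    w=cloud(c,np.load(f"pics/{c}0.npy")); m=(np.linalg.norm(w[...,:2]-[.508,.0],axis=-1)<.125)&(abs(w[...,2]-.0255)<.003)
    P=w[m][:,:2]
    r=differential_evolution(score,[(.49,.53),(-.02,.02),(.2,.32)],args=(P,),seed=0,tol=1e-6); print(c,r.x,r.fun)
    q=r.x;e=np.array([np.cos(q[2]),np.sin(q[2])]);f=np.array([-e[1],e[0]])
    for n,a,b in(('small',1,1),('med',-1,-1),('large',-1,1),('seat',1,-1)): print(n,q[:2]+.0405*(a*e+b*f))
W=np.concatenate([cloud(c,np.load(f"pics/{c}0.npy")).reshape(-1,3) for c in("top","scene")]); W=W[~np.isnan(W[:,0])]
def hm(x0,x1,y0,y1,s=.01):
    k=(W[:,0]>x0)&(W[:,0]<x1)&(W[:,1]>y0)&(W[:,1]<y1); V=W[k]
    H=np.zeros((round((x1-x0)/s),round((y1-y0)/s)),int)
    np.maximum.at(H,(((V[:,0]-x0)/s).astype(int).clip(0,len(H)-1),((V[:,1]-y0)/s).astype(int).clip(0,H.shape[1]-1)),(V[:,2]*1000).astype(int)); print(x0,y0);print(H)
hm(.3,.48,.18,.36); hm(.48,.66,-.18,-.04); hm(.52,.68,.1,.3)
```

```text
top [0.5091 0.003  0.2632] -0.8628354705348739
small [0.5377 0.0526]
med [ 0.4805 -0.0467]
large [0.4594 0.0316]
seat [ 0.5587 -0.0256]
scene [0.5064 0.0034 0.262 ] -0.6698615226858123
small [0.535 0.053]
med [ 0.4777 -0.0462]
large [0.4567 0.032 ]
seat [ 0.556  -0.0252]
0.3 0.18
[[  0   0   0   0   0   0   0   0   0   0   0   0   0   0 135 138 136 129]
 [  0   0   0   0   0   0   0   0   0   0   0   0   0   0   1 138 138 135]
 [  0   0   0   0   0   0   0   0   0   0   1   1   2   2 114 138 138 142]
 [  0   0   0   0   0   0   0   1   3   2   3   2 104 113 124 135 140 149]
 [  0   0   0   2   1   3   2   2   2   3   2  98 109 118 127 138 148 154]
 [  3   2   3   2   3   3   2   2   1  83  92 104 113 122 133 143 152 155]
 [  2   2   3   2   3   2   2   1  78  89  99 108 117 127 138 146 153 159]
 [  3   2   2   2  39  42  42  34  80  92 104 111 123 133 142 149 155 160]
 [  2   2   2   2  42  43  42  43   4  93 104 116 125 137 143 150 155 162]
 [  2   2   3  38  42  43  42  42   3   2 106 119 129 137 144 151 158 160]
 [  4   3   2   2  43  44  43  42   2   3   2 120 127 134 143 147 153
[... 1923 characters left out ...]
71 59]
 [52 53 53 52  3  2  2 30 32  3  2 30 31  1 36 45 45 45 72 64]
 [53 53 53 53  2  2  3 31  1  3  2 11 31  1 33 44 46 44 73 72]
 [54 54 53 54 52  2  3 34 31  1  2 30 28  2 32 44 46 44 44 74]
 [55 52 53 53 53  1  2  9 31 32 32 32  2  2  2 43 46 44 45 74]
 [54 53 53 53 53  3  2  2  4 29 28  2  2  3  2 34 46 46 45 74]
 [52 53 55 54 54  2  3  2  2  2  2  1  2  1  2 34 45 45 44 72]
 [55 53 53 53 53  2  3  2  2  3  3  2  2  2  2 30 44 45 46 44]
 [53 54 53 54 54 53  4  2  5  4  3  3  2  2  2  4 43 45 45 45]
 [53 54 53 54 53 53  2  3  4  2  2  3  2  3  2  3 37 45 44 44]
 [52 53 53 53 54 54  3  3  3  3  2  3  3  3  3  2 31 44 45 46]
 [54 53 53 53 53 54 52  2  2  2  3  2  3  3  2  4 27 44 45 46]]
```

```bash
cat >> h.py <<'E'
WS=np.array([.5364,.0528]); WM=np.array([.4791,-.0465]); SEAT=np.array([.5574,-.0254]); PL=2.618
def quat(phi):  # tool z down, closing axis (tool y) at angle phi in the xy plane
    a=phi/2+np.pi/4; a=(phi+np.pi/2)/2
    return np.array([0,np.cos(a),np.sin(a),0])
def xt(phi): return np.array([-np.sin(phi),np.cos(phi)])
def P(xy,z): return np.array([xy[0],xy[1],z])
def go(xy,z,phi): ctrl.movep(P(xy,z),quat(phi))
def st(s=''):
    g=get_state(); print(s,'t',round(g['time'],1),'tcp',g['tcp_pos'].round(4),'w',round(g['width'],4),'gf',round(g['gripper_force'],1),'F',g['contact_force'].round(1)); return g
def pick(xy,z,phi,force,zh=.2,off=0.):
    t=np.asarray(xy)+off*xt(phi); go(t,zh,phi); ctrl.movel(P(t,z+.03),max_speed=.2); ctrl.movel(P(t,z),max_speed=.06); st('down')
    ctrl.close_gripper(force); st('closed'); ctrl.movel(P(t,zh),max_speed=.2); return st('up')
def place(xy,z,phi,zh=.16,off=0.):
    t=np.asarray(xy)+off*xt(phi); go(t,zh,phi); ctrl.movel(P(t,z+.02),max_speed=.2); f0=get_state()['contact_force'][2]
    zz=z+.006
    ctrl.movel(P(t,zz),max_speed=.06)
    while zz>z-.004 and get_state()['contact_force'][2]-f0<3: zz-=.001; ctrl.movel(P(t,zz),max_speed=.03)
    st('set'); return t
def release(t,zh=.2): ctrl.ungrasp(); ctrl.movel(P(t,zh),max_speed=.2); st('released')
def snap(c,name,box=None):
    im,d=vision.grab_frame(c)
    if box: u0,v0,u1,v1=box; im=cv2.resize(im[v0:v1,u0:u1],None,fx=3,fy=3,interpolation=cv2.INTER_CUBIC)
    cv2.imwrite(f"pics/{name}.png",im); return d
E
python3 - <<'E'
from h import *
g=get_state(); print(quat(1.3257),g['eef_rot'])
for n,xy,z,ph in [('mid',(.45,.05),.3,2.6),('ps',(.3956,.2328),.028,np.pi),('pm',(.5023,.1775),.023,2.356),('rs',(.5872,.1993),.011,3.34),('rl',(.4106,.149),.008,2.618),('WS',WS,.038,PL),('WM',WM,.033,PL),('S',SEAT,.028,PL)]:
    for k in(0,np.pi):
        q=ctrl.ik(P(xy,z),quat(ph-k)); print(n,k>0,None if q is None else np.round(q,2))
E
```

```text
[0.         0.12224165 0.99250037 0.        ] [1.65063834e-06 1.22073270e-01 9.92521091e-01 6.60620211e-06]
mid False [-0.1   0.18 -0.07  1.81  0.01  1.16  2.42]
mid True [-0.53  0.19  0.45  1.81 -0.09  1.16 -0.59]
ps False [-0.22  0.59 -0.53  2.17  0.6   0.53  1.93]
ps True [-0.65  0.56  0.1   2.17 -0.12  0.42 -0.46]
pm False [-0.15  0.65 -0.35  1.98  0.39  0.58  1.58]
pm True [-0.58  0.65  0.3   1.99 -0.35  0.55 -0.82]
rs False [-0.    0.8  -0.62  1.75  0.63  0.8   2.41]
rs True [-0.44  0.74  0.12  1.75 -0.13  0.66 -0.05]
rl False [-0.16  0.59 -0.35  2.24  0.53  0.39  1.66]
rl True [-0.5   0.58  0.15  2.24 -0.25  0.33 -0.67]
WS False [ 0.11  0.63 -0.38  1.95  0.39  0.63  2.09]
WS True [-0.34  0.63  0.31  1.96 -0.33  0.6  -0.34]
WM False [ 0.27  0.58 -0.32  2.11  0.36  0.51  2.29]
WM True [-0.12  0.58  0.24  2.11 -0.29  0.48 -0.18]
S False [ 0.23  0.66 -0.36  1.91  0.38  0.63  2.25]
S True [-0.19  0.67  0.3   1.92 -0.33  0.61 -0.2 ]
```

Run:
```python
from h import *
g=get_state(); ctrl.movel(g['tcp_pos']+[0,0,.1],max_speed=.2)
go((.45,.08),.3,2.6); st('mid')
pick((.3956,.2388),.028,np.pi,40,zh=.2,off=.006)
snap("top","top1")
```

```text
mid t 3.9 tcp [0.45   0.0807 0.2998] w 0.0855 gf 0.0 F [-0.4 -0.4 -0.2]
down t 6.2 tcp [0.3955 0.2328 0.0279] w 0.0853 gf 0.0 F [ 0.  -0.9 -0.1]
closed t 6.7 tcp [0.3957 0.2329 0.0285] w 0.0359 gf 39.3 F [-1.9 -0.5  5.5]
up t 7.7 tcp [0.395  0.2324 0.1991] w 0.0361 gf 40.1 F [-0.1  0.2 -1.6]
```

View pics/top1.png

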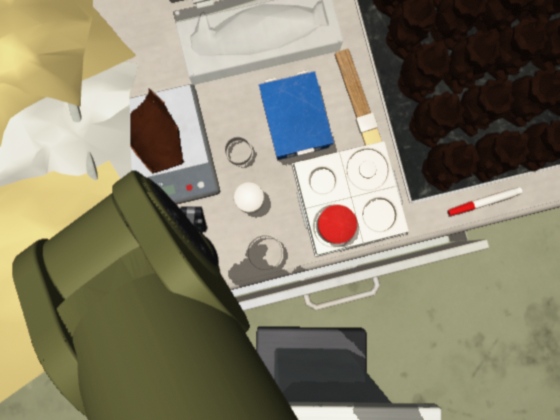

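Run:
```python
from h import *
t=place(WS,.038,PL,off=.006)
snap("scene","sc2",(230,130,430,250))
```

```text
set t 11.3 tcp [0.5335 0.0476 0.0385] w 0.0359 gf 40.7 F [-1.4  0.4  4.9]
```

View pics/sc2.png

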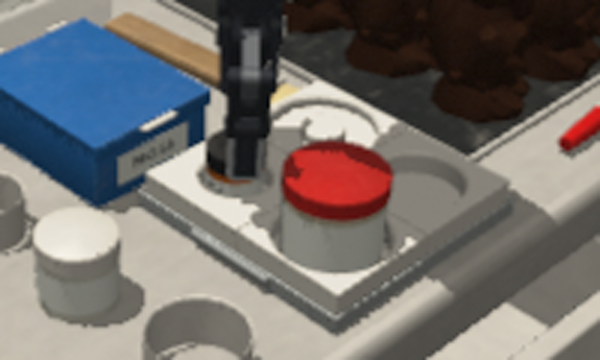

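The crop shows the small pot's black lid at (235,155), seated in its well under the fingers. Contact came at the predicted height. I'll release it and do the medium pot.

Run:
```python
from h import *
g=get_state(); release(g['tcp_pos'][:2])
pick((.5023,.1775),.023,2.356,30)
t=place(WM,.033,PL); release(t)
go((.5872,.1993),.2,3.34)
snap("top","top3",(190,120,420,290)); snap("scene","sc3",(190,130,420,300))
```

```text
released t 12.8 tcp [0.5328 0.0476 0.199 ] w 0.0855 gf 0.0 F [ 0.3 -0.5 -0.7]
down t 14.9 tcp [0.5022 0.1775 0.0228] w 0.0854 gf 0.0 F [-0.3  0.5 -0.9]
closed t 15.4 tcp [0.5025 0.1776 0.0235] w 0.0488 gf 30.6 F [-0.4 -0.4  5.8]
up t 16.4 tcp [0.5016 0.1773 0.1989] w 0.049 gf 31.1 F [-0.5 -0.2 -0.5]
set t 19.9 tcp [ 0.4792 -0.0465  0.0335] w 0.0488 gf 31.6 F [-2.   0.6  6.3]
released t 21.3 tcp [ 0.4785 -0.0464  0.1992] w 0.0854 gf 0.0 F [ 0.3  0.6 -0.1]
```

View pics/sc3.png

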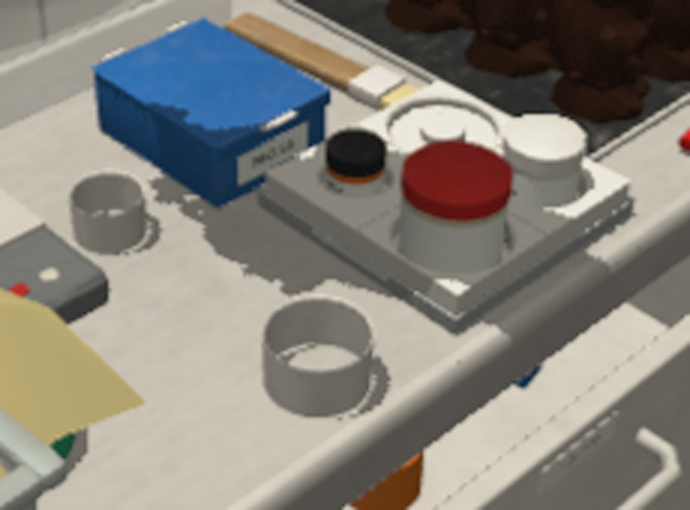

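Run:
```python
from h import *
pick((.5872,.1993),.011,3.34,25)
t=place(SEAT,.029,PL); release(t)
go((.4106,.149),.2,PL)
d=snap("top","top4",(290,120,420,260)); np.save("pics/top4.npy",d)
d2=snap("scene","sc4",(190,130,420,300)); np.save("pics/sc4.npy",d2)
from scipy.optimize import least_squares
for c,dd in(("top",d),("scene",d2)):
  w=cloud(c,dd)
  for n,g,z,r in(('rs',SEAT,.048,.0225),('rl',(.4106,.149),.035,.0295)):
    m=(np.linalg.norm(w[...,:2]-g,axis=-1)<.042)&(abs(w[...,2]-z)<.006); Q=w[m][:,:2]
    if len(Q)>10: print(c,n,len(Q),least_squares(lambda q:np.hypot(*(Q-q).T)-r,g,loss='soft_l1',f_scale=.002).x, np.array(cv2.minEnclosingCircle((Q*1000).astype(np.float32))[0])/1000, w[m][:,2].max())
```

```text
down t 24.3 tcp [0.5871 0.1993 0.0108] w 0.0854 gf 0.0 F [-0.7 -0.3 -0.3]
closed t 24.8 tcp [0.5873 0.1994 0.0115] w 0.0448 gf 25.5 F [-1.4 -0.4  4.7]
up t 25.9 tcp [0.5865 0.199  0.1987] w 0.0447 gf 25.6 F [0.1 0.5 0.2]
set t 29.4 tcp [ 0.5575 -0.0254  0.0295] w 0.0449 gf 26.0 F [-1.5  0.4  4.7]
released t 30.9 tcp [ 0.5567 -0.0254  0.199 ] w 0.0857 gf 0.0 F [ 0.3 -0.2  0.6]
top rs 107 [ 0.55844332 -0.02486267] [ 0.55889642 -0.02494126] 0.050322544009007784
scene rs 151 [ 0.55722148 -0.02541142] [ 0.55687274 -0.02583842] 0.05035466698292026
scene rl 261 [0.40976115 0.14870129] [0.4103782  0.14893539] 0.03774574082281505
```

View pics/sc4.png

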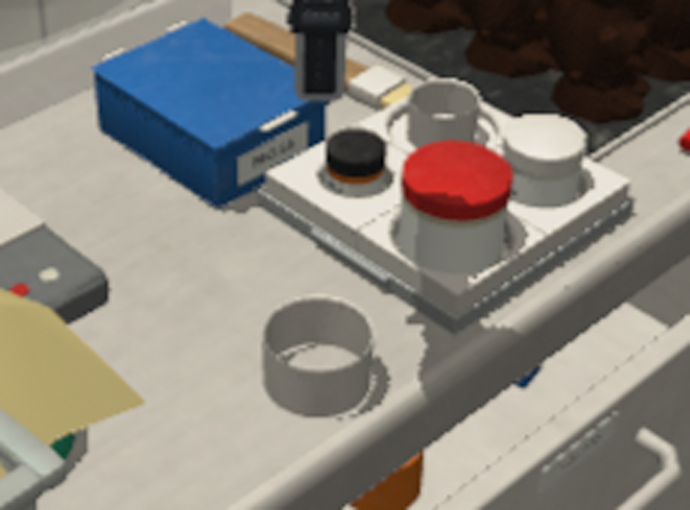

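View pics/top4.png

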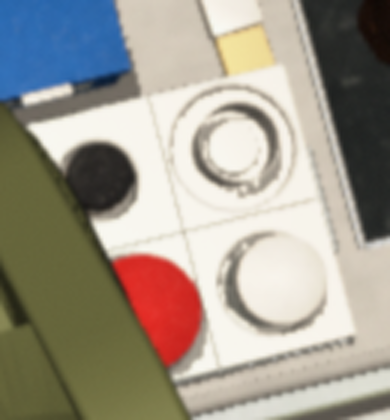

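The small ring stands down in the groove, concentric with the boss: (235,150) in the top crop, rim z about 50 mm. Next is the large ring.

Run:
```python
from h import *
pick((.4106,.149),.008,PL,25)
t=place(np.array([.5576,-.0253]),.026,PL)
snap("scene","sc5",(280,110,430,230))
```

```text
down t 33.7 tcp [0.4106 0.149  0.008 ] w 0.0851 gf 0.0 F [ 0.6  0.8 -0.8]
closed t 34.1 tcp [0.4109 0.1491 0.0086] w 0.0597 gf 25.8 F [-0.3 -0.8  5.6]
up t 35.2 tcp [0.41   0.1487 0.1992] w 0.059 gf 27.0 F [-0.7  0.3 -0.6]
set t 38.7 tcp [ 0.5577 -0.0253  0.0266] w 0.0593 gf 27.6 F [-1.5 -0.1  5.7]
```

View pics/sc5.png

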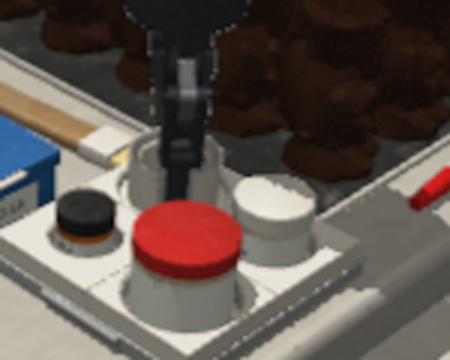

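The large ring stands in the seat at (175,175), around the small one, with contact at the expected height. I'll release, retreat and check all of it.

Run:
```python
from h import *
g=get_state(); release(g['tcp_pos'][:2],.25)
go((.42,.22),.3,PL)
d=snap("top","top6",(290,120,420,260)); d2=snap("scene","sc6",(190,130,420,300))
for c,dd in(("top",d),("scene",d2)):
  w=cloud(c,dd)
  for n,g,r in(('ps',WS,.015),('pm',WM,.02),('seat',SEAT,.034)):
    z=w[...,2][np.linalg.norm(w[...,:2]-g,axis=-1)<r]; print(c,n,np.nanpercentile(z,[50,95,99.5]).round(4) if len(z) else 0)
  m=(np.linalg.norm(w[...,:2]-SEAT,axis=-1)<.04)
  for lo,hi in((.044,.0505),(.0505,.058)):
    Q=w[m&(w[...,2]>lo)&(w[...,2]<hi)]
    if len(Q)>5: print(lo,len(Q),np.array(cv2.minEnclosingCircle((Q[:,:2]*1000).astype(np.float32))[0]),Q[:,2].max())
```

```text
released t 40.4 tcp [ 0.557  -0.0253  0.249 ] w 0.0854 gf 0.0 F [ 0.  -0.8  0.8]
top ps [0.0497 0.0522 0.0531]
top pm [0.0596 0.0619 0.0635]
top seat [0.0262 0.0516 0.0544]
0.044 156 [557.7869873 -25.4981308] 0.05044630132958948
0.0505 97 [558.01422119 -25.51622772] 0.05598038522629352
scene ps [0.0505 0.0522 0.0527]
scene pm [0.0596 0.0619 0.0628]
scene seat [0.0397 0.0523 0.0547]
0.044 240 [557.70007324 -26.38054276] 0.05049717187767167
0.0505 103 [557.13641357 -27.04654503] 0.05558000675966706
```

View pics/top6.png

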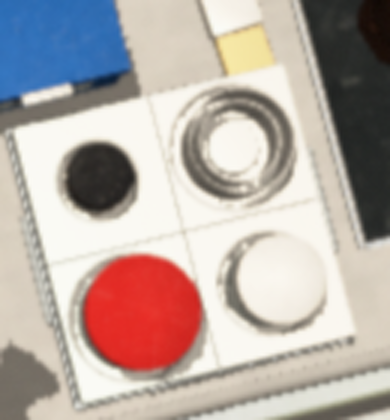

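View pics/sc6.png

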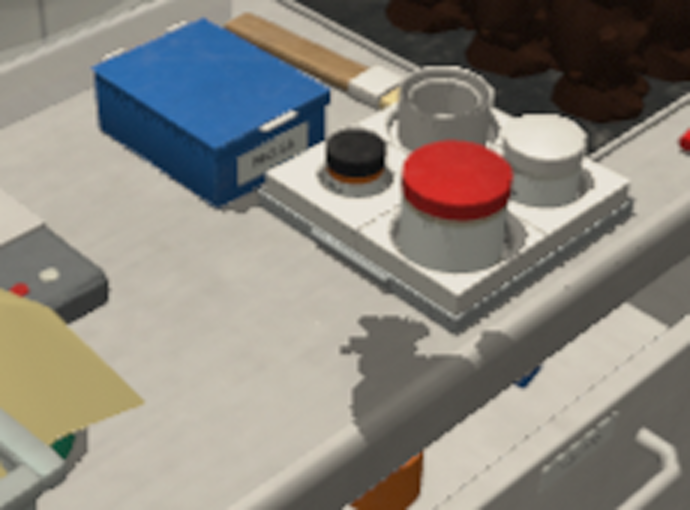

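Everything is in place. The rings are concentric at (237,148) in the top crop, pot tops are at 50 and 60 mm, and the large pot stands in its well.

```bash
python3 -c "
from h import *
ctrl.pause(0.5); print(ticket.close_job())"
```

```text
the job is handed in; nothing more can be done
None
```

The job is handed in: camera checks show both pots fully down in their wells, the two rings nested in the cutter seat and the large pot still in its well; the timer was never approached, though I took no full picture of it at the end.

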